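# Take the dial padlock off the steel chest

## Robot

A 7-joint arm with a two-finger parallel gripper is mounted at the origin on a cart in front of the work surface, level with it; the furniture and walls round the work are solid. World frame = base frame: x ahead of the robot, y to its left, z up, the work surface at z = 0. Lengths are in m, angles in rad, forces in N, time in s.
With the tool pointing down it reaches from about 0.425 to 0.875 m from the base axis. Payload 9.9 kg.
Tool frame: the origin (TCP) lies midway between the tips of the shut fingers; the grasp point (between the pads) lies 19 mm behind it; z points along the fingers, y is the line along which they close (so a half turn about z gives the same grasp; the last joint's range is limited). The gripper opens to 85 mm and grips with 20 to 120 N. Pads are 22 mm wide; open, the fingers measure 114 mm over their backs; the gripper's body (76 mm by 85 mm) begins 54 mm behind the grasp point. The pads swing forward as they close: fully open they stand 13 mm farther back than shut.
Start: joints at [1.238, 0.576, 0.025, 1.437, -0.015, 1.129, -0.057], TCP at [0.166, -0.654, 0.231] pointing down, gripper open.
Joint ranges: [-2.76, 2.76], [-0.34, 2.15], [-1.52, 1.57], [0.19, 2.46], [-1.09, 4.23], [0.17, 1.99], [-2.82, 2.82]. Speed limits (rad/s): [2.22, 2.22, 3.01, 3.01, 3.14, 3.14, 3.14].

## Interface

Orientations are given as a unit quaternion [w, x, y, z].
In Python, from rig import bot gives the robot as it stands.
- The arm moves only by the tool apply_moves, never from a script. Its argument "targets" is a list of rows, each a list of 7 numbers: the finger opening in mm, from 0 to 85.4, then the shift along the tool's x, y, z in mm, then the turn, a rotation vector about the tool's x, y, z in rad. In form: [[gripper, tx, ty, tz, ax, ay, az], ...]. A call has 1 to 20 rows; each row shifts and turns the commanded pose from where the row before left it, along the tool's axes as they then stand; what a row does not reach is not made up. A row lasts 1/8 s, in which the tool goes at most 62.5 mm and 10.7 degrees, less where a joint would pass 70% of its speed; a pose out of reach is approached as far as the arm can. A call with a gripper value outside its range is refused whole. The fingers move at their own pace and stop on an object; "force" is the grip in N (left out, the last holds). Time passes only in rows, so rows that do not move let the fingers close. It gives the time, the measured TCP pose, the force, the opening and the grip force at its end, in the units of the state.
- bot.get_state(): the state, without advancing time (a new reading comes with each control period).
- bot.camera(name): name is "scene" or "top"; returns the picture (384x512x3 uint8, red, green, blue); there is no depth.
- bot.get_calibration(name): a dict with "camera_matrix" (3x3 intrinsics, pixels), "k1" (the pictures are not rectified: a ray, as slopes to the right and down, at radius r is drawn at 1 + k1 r^2 times it, then the intrinsics apply), "view" (4x4, takes a point from world to camera coordinates). Camera axes: x right, y up, looking along -z (the intrinsics and any distortion apply to the point x, -y, -z); pixel columns grow to the right and rows downward; lengths in m; the calibration is good to about 2 mm. A picture is of the moment at which its call begins. get_calibration takes no time and is no camera call.
- bot.close_job(): hands the job in; it is judged then, once.
The state is a dict: "t": time; "joints": joint angles; "joint_velocities": joint speeds; "joint_torque": joint torques, N m; "ee_pos": TCP position; "orientation": TCP orientation; "wrist_force": force on the tool from outside, world axes, zero at the start; "wrist_torque": the same for the moment, N m; "finger_gap": opening from 0.0 (shut) to 1.0 (fully open); "finger_force": force on a finger pad.
Only numpy, scipy, OpenCV 4.12 (cv2) and the standard library are available. Lean on these libraries where they do the work, as an engineer would, in place of code of your own. Each camera call takes 0.05 s, during which the arm holds its last target. There are 200 camera calls.

## Task

Unlock the dial padlock that closes the steel chest, without wrenching it: the combination is 7, then 5, read as on a clock face with 12 at the shackle, so turn the pointer clockwise to 7, back anticlockwise to 5, and draw the lock fully open, straight away from the shackle. Then take it off the chest's two tabs and finish while holding it up, level with the dial on top and the shackle still fully open, at least 10 cm above where it lay. Leave the bead dish, the wooden paddle and the bead stamp where they are.

Things in the scene. Friction and masses are not known exactly. Their poses are not given: they have to be found in the camera images.
- chest: Grey steel half-lid chest, 250 (x) x 155 (y) x 77 mm high, fixed, long side to the robot. Origin: centre of its underside; z up, +x along it to the lid's end (robot's left), -x to the end with the fixed deck (top at z = 75 mm). At mid length stand two upright steel tabs, one of deck, one of lid, face to face: together 6 mm thick, x = -10 to -4, y = -34 to +8 mm, up to z = 103 mm.
- shoe (a point): Centre of the steel shoe's floor on the deck, at (-62, 0, 77) mm in the chest's frame, axes as the chest's. The padlock lies in it. Shoe 94 (x) x 57 mm (y); its two sides are turned up 5 mm above the floor, inner faces at y = +-26.5 mm (1.5 mm play at each side of the lock); open at both ends, so the lock can slide along x or be lifted out.
- tab_hole (a point): Centre of the 13 mm hole through both tabs, at (-7, -18, 89) mm in the chest's frame, axes as the chest's; the hole runs along the chest's x. The padlock's short leg passes through it.
- padlock: Loose brass padlock, about 0.36 kg, lying dial up. Body 58 (x) x 50 (y) x 24 mm (z), 43 mm high with its dial. Origin: centre of its underside, 77 mm above the bench, about (-52, 0) mm in the chest's x, y. z up, +x to the shackle and the lid's end. Take it by its flat sides (along y). With the dial right, draw it to -x: 3 mm of slack, then it slides 24 mm off the shackle.
- crown (a point): Middle of the steel shackle's crown, on the bar's centre line; axes as the padlock's. The shackle is a U of 7 mm round bar, 12 mm above the lock's underside: long leg at y = +18, short leg at y = -18 mm of the lock. Shut, the crown's inner face is 22 mm off the body's +x face and 3 mm beyond the tabs; when the lock is drawn to -x the crown bears on the tabs.
- short_tip (a point): Tip of the shackle's short leg; axes as the padlock's. Shut, it is 6 mm inside the body; fully open it stands 18 mm off the body's +x face. To take the open lock off, move it back to +x by about 34 mm (not letting the shackle shut), so that the tip leaves the hole and the tabs stand in this gap, then lift it straight up.
- dial (a joint): Dial angle in rad, growing clockwise seen from above, endless. 0: pointer at 12 (to the shackle, +x of the lock); 30 deg an hour: 5 is 2.618, 7 is 3.665. Starts at 2 to 4 o'clock. A spring click (about 0.1 N m) centres it on each hour. Clockwise to 7 within 0.2 rad sets a hidden wheel; if past that, go back over one full turn and come again. Then back to 5 within 0.2 rad.
- dial_grip (a point): Middle of the dial's grip bar, on the dial's axis over the padlock's origin, 35.5 mm above the underside; +x of this frame: pointer's direction. Black bar 11 mm thick, 31 mm long, pointed and with a white line at the pointer end, 28 to 43 mm above the underside, on a knurled disc 31 mm across. On the body round it: twelve white marks, that at 12 longer and broader.
- shackle (a joint): How far the shackle is drawn out of the lock's body, in m: 0 shut, 0.024 fully open (stop). It takes 5 to 10 N to draw, has no return spring and stays where it is left; light pushes of 2 N may shift it. If the dial is wrong it gives 2 to 3 mm and stops; do not pull harder than 30 N.
- bead_dish: Bystander: round enamel dish of beads, 85 mm across, 17 mm high, on the bench; origin at the centre of its underside. Not to be moved.
- paddle: Bystander: flat wooden paddle, 52 x 168 x 10 mm, on the bench; origin at the centre of its underside, long along its y. Not to be moved.
- bead_stamp: Bystander: upright brass bead stamp with turned wooden handle, 39 mm across, 134 mm high; origin at the centre of its underside. Not to be moved.

How it is judged:
By the outcome, as a careful person would: the job done as asked, in the order asked, and still so for the second after the job is handed in, while the arm keeps its last pose, push and grip.
It also fails if it takes over 67 s, if anything falls off the work surface, if the arm or the gripper's body presses on something with over 40 N, if the wrist force passes 120 N, or if a joint passes its speed limit or range.

## Working session

There is one attempt and no reset: what is moved stays moved. The work goes in short steps, Python scripts to look and compute and a tool call to move; the robot and the scene stay as the last step left them, time stands still between calls to the robot, and variables do not carry over. Pictures are saved under pics/ and viewed, at most 10 in all, crops included, and the job is handed in when it is done.

Besides the shell and the picture viewer there is one more tool, called after "Request:" in YAML: its name, and indented under it one key for each argument. apply_moves: Moves the arm, as the interface text tells. Its arguments: {"type":"object","properties":{"targets":{"type":"array"},"force":{"type":"number"}},"required":["targets"]}

```bash
mkdir -p pics
python3 - <<'E'
from rig import bot
import cv2
for n in ("scene","top"):
    im=bot.camera(n); cv2.imwrite(f"pics/{n}0.png",im[:,:,::-1]); c=bot.get_calibration(n); print(n,c)
print(bot.get_state())
E
```

```text
scene {'camera_matrix': array([[478.15159966,   0.        , 251.41592263],
       [  0.        , 478.15159966, 187.06891244],
       [  0.        ,   0.        ,   1.        ]]), 'k1': -0.19112128197971948, 'view': array([[-0.8780713 , -0.47769068, -0.02832672,  0.39029076],
       [ 0.16401104, -0.3560318 ,  0.91996833, -0.26270021],
       [-0.44954551,  0.8031519 ,  0.39096785, -0.9603879 ],
       [ 0.        ,  0.        ,  0.        ,  1.        ]])}
top {'camera_matrix': array([[416.5650413 ,   0.        , 263.38051417],
       [  0.        , 416.5650413 , 197.371248  ],
       [  0.        ,   0.        ,   1.        ]]), 'k1': 0.032733397895587976, 'view': array([[-0.03090222, -0.99950344,  0.00615822, -0.22950638],
       [ 0.97303077, -0.02867352,  0.22888635, -0.6057619 ],
       [-0.22859611,  0.01306523,  0.97343367, -1.21866082],
       [ 0.        ,  0.        ,  0.        ,  1.        ]])}
{'t': 0.1, 'joints': array([ 1.23817457,  0.57643884,  0.02485326,  1.43780663, -0.01500437,
        1.1289985 , -0.05647329]), 'joint_velocities': array([-0.00015337, -0.00154723,  0.00017151, -0.00436468, -0.00033177,
        0.00053002, -0.00041576]), 'joint_torque': array([ 4.60328272e-03, -7.67308545e+01,  2.25706279e+00, -2.86605567e+01,
        1.57186389e-02,  8.59386666e-03, -2.48002868e-05]), 'ee_pos': array([ 0.16613506, -0.65382671,  0.23054133]), 'orientation': array([-7.22165933e-04,  9.92267412e-01,  1.24116259e-01, -1.27459168e-04]), 'wrist_force': array([-0.04359861,  0.17864065, -0.57625966]), 'wrist_torque': array([-0.00632424, -0.01973313,  0.03241032]), 'finger_force': 0.0, 'finger_gap': 0.9979850262418956}
```

View pics/top0.png

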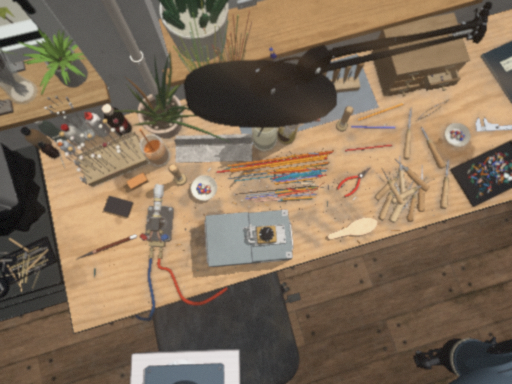

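View pics/scene0.png

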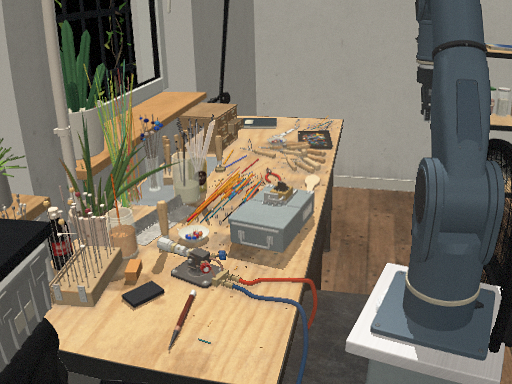

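```bash
cat > h.py <<'E'
from rig import bot
import cv2, numpy as np
def proj(n,P):
    c=bot.get_calibration(n); P=np.atleast_2d(P); q=P@c['view'][:3,:3].T+c['view'][:3,3]
    s=np.c_[q[:,0],-q[:,1]]/-q[:,2:]; s=s*(1+c['k1']*(s**2).sum(1,keepdims=True))
    K=c['camera_matrix']; return s*[K[0,0],K[1,1]]+K[:2,2]
def unproj(n,uv,z):
    c=bot.get_calibration(n);K=c['camera_matrix']
    d=(np.array(uv,float)-K[:2,2])/[K[0,0],K[1,1]]; s=d.copy()
    for _ in range(20): s=d/(1+c['k1']*(s**2).sum())
    R=c['view'][:3,:3];o=-R.T@c['view'][:3,3]; r=R.T@np.array([s[0],-s[1],-1])
    return o+r*(z-o[2])/r[2]
def chest(x,y,a,P): # chest frame mm -> world m
    P=np.atleast_2d(P)/1000.; c,s=np.cos(a),np.sin(a)
    return np.c_[x+c*P[:,0]-s*P[:,1], y+s*P[:,0]+c*P[:,1], P[:,2]]
def crop(im,x0,y0,w,h,k): return cv2.resize(im[y0:y0+h,x0:x0+w,::-1],None,fx=k,fy=k,interpolation=cv2.INTER_CUBIC)
E
python3 - <<'E'
from h import *
a=crop(cv2.imread('pics/top0.png')[:,:,::-1],195,200,110,80,7)
cv2.imwrite('pics/tc.png',a)
b=crop(cv2.imread('pics/scene0.png')[:,:,::-1],220,160,110,90,7)
cv2.imwrite('pics/sc.png',b[:600])
E
```

```text
(no output)
```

View pics/tc.png

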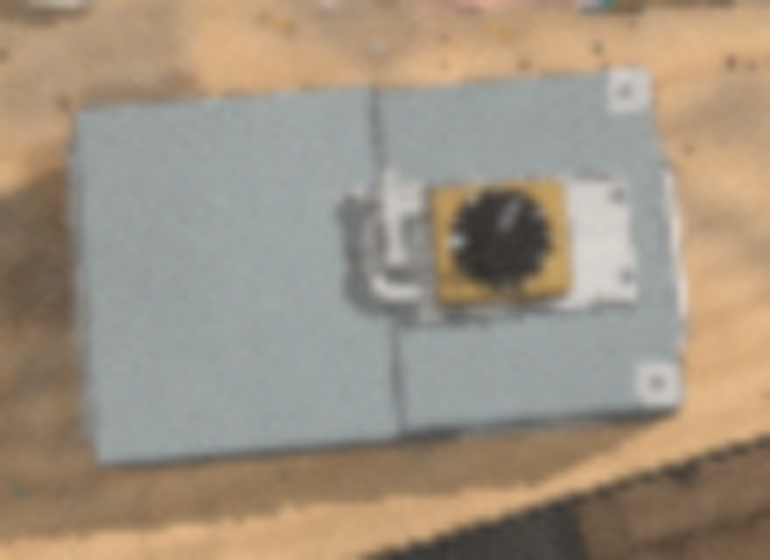

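View pics/sc.png

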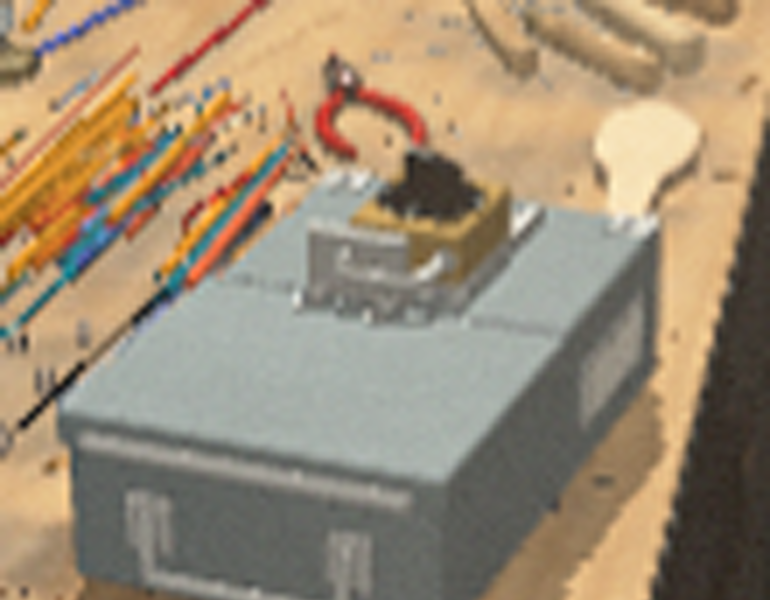

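Run:
```python
from h import *
from scipy.optimize import least_squares
t=np.array([[78,110],[97,463],[648,72],[680,408]])/7-.43+[195,200]
Pt=np.array([[125,-77.5,77],[125,77.5,77],[-125,-77.5,75],[-125,77.5,75]])
s=np.array([[62,405],[440,485],[655,235]])/7-.43+[220,160]
Ps=np.array([[125,-77.5,77],[125,77.5,77],[-125,77.5,75]])
f=lambda p,k: np.r_[(proj('top',chest(*p,Pt))-t).ravel()*(k!=2),(proj('scene',chest(*p,Ps))-s).ravel()*(k!=1)]
for k in (1,2,0):
    r=least_squares(f,[.5,-.1,1.57],args=(k,),x_scale=[.1,.1,.1]); p=r.x; print(k,p.round(4),r.fun.round(1))
L=chest(*p,[[-52,0,101],[-52,0,120],[-62,0,77],[-23,18,89],[-7,-18,89]]); print(L.round(4))
# lock body centre check from crop: body top corners
for uv in [(432,188),(440,303),(565,180),(572,298),(500,240),(520,200),(455,240)]:
    w=unproj('top',np.array(uv)/7-.43+[195,200],.101 if uv[0]!=520 else .12)
    d=w[:2]-p[:2];c,s_=np.cos(p[2]),np.sin(p[2]); print(uv,w.round(4),(1000*np.array([c*d[0]+s_*d[1],-s_*d[0]+c*d[1]])).round(1))
```

```text
1 [ 0.4768 -0.1986  1.6226] [-0.2 -0.5 -0.3  0.4  0.  -1.4  0.4  1.3 -0.  -0.   0.  -0.   0.  -0. ]
2 [ 0.4789 -0.191   1.6405] [-0.  -0.  -0.   0.  -0.  -0.  -0.  -0.  -1.8  1.   0.7 -0.   1.2 -1.9]
0 [ 0.4784 -0.1968  1.6245] [-0.8 -0.9 -0.8  0.  -0.7 -2.  -0.2  0.7 -0.9 -0.2  0.9 -0.9  2.6 -2.3]
[[ 0.4812 -0.2487  0.101 ]
 [ 0.4812 -0.2487  0.12  ]
 [ 0.4817 -0.2587  0.077 ]
 [ 0.4616 -0.2207  0.089 ]
 [ 0.4967 -0.2028  0.089 ]]
(432, 188) [ 0.5035 -0.2235  0.101 ] [-28.  -23.6]
(440, 303) [ 0.4545 -0.2255  0.101 ] [-27.4  25.4]
(565, 180) [ 0.5052 -0.28    0.101 ] [-84.6 -22.3]
(572, 298) [ 0.4549 -0.2811  0.101 ] [-82.9  27.9]
(500, 240) [ 0.4804 -0.2516  0.101 ] [-54.8   0.9]
(520, 200) [ 0.4942 -0.2602  0.12  ] [-64.1 -12.4]
(455, 240) [ 0.481  -0.2326  0.101 ] [-35.9  -0.7]
```

Request:
apply_moves:
  targets:
    - [60, 33.5, -26, 0, 0, 0, -0.1]
    - [60, 30, -29.5, 0, 0, 0, -0.1]
    - [60, 27, -32, 0, 0, 0, -0.1]
    - [60, 24, -35, 0, 0, 0, -0.1]
    - [60, 20, -37, 0, 0, 0, -0.1]
    - [60, 16, -39, 0, 0, 0, -0.1]
    - [60, 12, -40.5, 0, 0, 0, -0.1]
    - [60, 8, -41.5, 0, 0, 0, -0.1]
    - [60, 4, -42.3, 0, 0, 0, -0.1]
    - [60, 0, -42.5, 0, 0, 0, -0.1]

```text
t: 1.35
ee_pos: [0.0759, -0.3092, 0.2312]
orientation: [-0.0, 0.81, 0.586, -0.0]
wrist_force: [-0.6, -1.2, 1.2]
finger_gap: 0.701
finger_force: 0.0
```

Run:
```python
from h import *
s=bot.get_state(); print(s)
```

```text
{'t': 1.35, 'joints': array([ 1.345778  ,  0.04403515, -0.17071687,  2.25701186,  0.01013577,
        0.84136547,  0.85087022]), 'joint_velocities': array([ 0.55522111, -0.35851437,  0.22334162,  0.40093638, -0.10029917,
       -0.06049157,  1.61801597]), 'joint_torque': array([ -5.84432244, -25.62268317,  -2.07423113, -23.82634878,
        -0.05272109,   0.26257298,  -3.68717372]), 'ee_pos': array([ 0.07589805, -0.30916935,  0.23122319]), 'orientation': array([-8.43583532e-05,  8.10026113e-01,  5.86393800e-01, -2.02073043e-05]), 'wrist_force': array([-0.57628992, -1.20109926,  1.19922049]), 'wrist_torque': array([-0.03401288,  0.02800744,  0.01191851]), 'finger_force': 0.0, 'finger_gap': 0.7010996920140393}
```

Request:
apply_moves:
  targets:
    - [60, 18.2, 36.5, 0, 0, 0, 0]
    - [60, 18.2, 36.5, 0, 0, 0, 0]
    - [60, 18.2, 36.5, 0, 0, 0, 0]
    - [60, 18.2, 36.5, 0, 0, 0, 0]
    - [60, 18.2, 36.5, 0, 0, 0, 0]
    - [60, 18.2, 36.5, 0, 0, 0, 0]
    - [60, 18.2, 36.5, 0, 0, 0, 0]
    - [60, 18.2, 36.5, 0, 0, 0, 0]
    - [60, 18.2, 36.5, 0, 0, 0, 0]
    - [60, 18.2, 36.5, 0, 0, 0, 0]
    - [40, 0, 0, 0, 0, 0, -0.15]
    - [40, 0, 0, 0, 0, 0, -0.15]
    - [40, 0, 0, 0, 0, 0, -0.15]
    - [40, 0, 0, 0, 0, 0, -0.15]
    - [40, 0, 0, 0, 0, 0, -0.15]
    - [40, 0, 0, 0, 0, 0, -0.15]
    - [40, 0, 0, 0, 0, 0, -0.15]
    - [40, 0, 0, 0, 0, 0, -0.15]
    - [40, 0, 0, 0, 0, 0, -0.15]
    - [40, 0, 0, 0, 0, 0, -0.067]

```text
t: 3.85
ee_pos: [0.4803, -0.2534, 0.2309]
orientation: [-0.0, 0.234, 0.972, 0.0]
wrist_force: [-1.3, -0.8, 0.0]
finger_gap: 0.469
finger_force: 0.0
```

Run:
```python
from h import *
s=bot.get_state(); print(s['joints'].round(2),s['ee_pos'],s['orientation'])
im=bot.camera('scene'); cv2.imwrite('pics/s1.png',crop(im,220,100,110,85,7))
im=bot.camera('top'); cv2.imwrite('pics/t1.png',im[:,:,::-1])
```

```text
[ 0.93  0.46 -0.78  1.77  0.37  1.06  1.12] [ 0.4803287  -0.25338331  0.23092852] [-3.82420738e-04  2.34072977e-01  9.72218948e-01  1.12185414e-04]
```

Request:
apply_moves:
  targets:
    - [40, 0, 0, 20, 0, 0, 0]
    - [40, 0, 0, 25, 0, 0, 0]
    - [40, 0, 0, 25, 0, 0, 0]
    - [40, 0, 0, 20, 0, 0, 0]
    - [40, 0, 0, 8, 0, 0, 0]
    - [40, 0, 0, 0, 0, 0, 0]

```text
t: 4.7
ee_pos: [0.4806, -0.2532, 0.1332]
orientation: [-0.0, 0.236, 0.972, 0.0]
wrist_force: [-0.5, -0.6, 0.4]
finger_gap: 0.47
finger_force: 0.0
```

Run:
```python
from h import *
s=bot.get_state(); print(s['ee_pos'])
im=bot.camera('scene'); a=crop(im,250,150,80,80,5)
im=bot.camera('top'); b=crop(im,227,195,80,80,5)
cv2.imwrite('pics/n1.png',np.hstack([a,b]))
print(proj('scene',s['ee_pos'])-[250,150],proj('top',s['ee_pos'])-[227,195])
```

```text
[ 0.48055764 -0.25317119  0.13315427]
[[32.17774567 26.72367913]] [[39.67607481 37.17765477]]
```

View pics/n1.png

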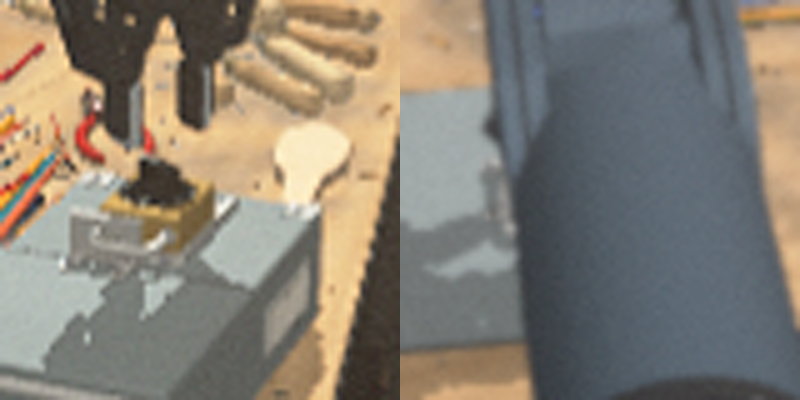

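Request:
apply_moves:
  targets:
    - [40, 1.5, 1, 10, 0, 0, 0]
    - [40, 0, 0, 10, 0, 0, 0]
    - [40, 0, 0, 4, 0, 0, 0]
    - [28, 0, 0, 0, 0, 0, 0]
    - [20, 0, 0, 0, 0, 0, 0]
    - [14, 0, 0, 0, 0, 0, 0]
    - [8, 0, 0, 0, 0, 0, 0]
    - [8, 0, 0, 0, 0, 0, 0]
    - [8, 0, 0, 0, 0, 0, 0]
  force: 25

```text
t: 5.92
ee_pos: [0.4801, -0.2517, 0.1096]
orientation: [0.0, 0.236, 0.972, -0.0]
wrist_force: [1.1, 0.2, 5.1]
finger_gap: 0.119
finger_force: 28.4
```

Run:
```python
from h import *
s=bot.get_state(); print({k:s[k].round(4) if hasattr(s[k],'round') else s[k] for k in ('ee_pos','wrist_force','wrist_torque','finger_gap','finger_force')})
```

```text
{'ee_pos': array([ 0.4801, -0.2517,  0.1096]), 'wrist_force': array([1.078 , 0.2449, 5.0589]), 'wrist_torque': array([ 0.1671, -0.0462,  0.0078]), 'finger_gap': 0.1187255270022666, 'finger_force': 28.41625427165127}
```

Request:
apply_moves:
  targets:
    - [8, 0, 0, 0, 0, 0, 0.131]
    - [8, 0, 0, 0, 0, 0, 0.131]
    - [8, 0, 0, 0, 0, 0, 0.131]
    - [8, 0, 0, 0, 0, 0, 0.131]
    - [8, 0, 0, 0, 0, 0, 0.131]
    - [8, 0, 0, 0, 0, 0, 0.131]
    - [8, 0, 0, 0, 0, 0, 0.131]
    - [8, 0, 0, 0, 0, 0, 0.131]
    - [8, 0, 0, 0, 0, 0, 0.131]
    - [8, 0, 0, 0, 0, 0, 0.131]
    - [8, 0, 0, 0, 0, 0, 0.131]
    - [8, 0, 0, 0, 0, 0, 0.131]
    - [8, 0, 0, 0, 0, 0, 0]
    - [8, 0, 0, 0, 0, 0, 0]
    - [8, 0, 0, 0, 0, 0, 0]
  force: 35

```text
t: 7.8
ee_pos: [0.4819, -0.2512, 0.1098]
orientation: [0.001, 0.854, 0.521, 0.002]
wrist_force: [5.1, 1.8, 1.8]
finger_gap: 0.117
finger_force: 35.7
```

Run:
```python
from h import *
s=bot.get_state(); print({k:s[k].round(4) if hasattr(s[k],'round') else s[k] for k in ('ee_pos','orientation','wrist_force','wrist_torque','finger_gap','finger_force')})
im=bot.camera('scene'); a=crop(im,250,150,80,80,7)
im=bot.camera('top'); b=crop(im,227,195,80,80,7)
cv2.imwrite('pics/n2.png',a)
```

```text
{'ee_pos': array([ 0.4819, -0.2512,  0.1098]), 'orientation': array([0.001 , 0.8538, 0.5207, 0.0015]), 'wrist_force': array([5.0875, 1.7747, 1.7753]), 'wrist_torque': array([ 0.4798, -1.2684,  0.0205]), 'finger_gap': 0.11671189084021362, 'finger_force': 35.7170601717371}
```

View pics/n2.png

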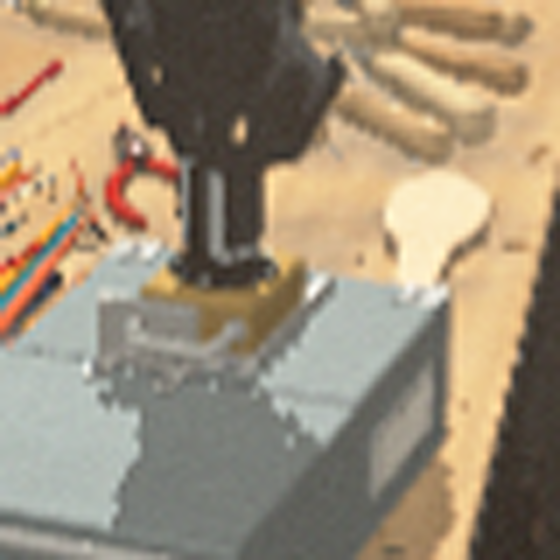

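Request:
apply_moves:
  targets:
    - [8, 0, 0, 0, 0, 0, -0.131]
    - [8, 0, 0, 0, 0, 0, -0.131]
    - [8, 0, 0, 0, 0, 0, -0.131]
    - [8, 0, 0, 0, 0, 0, -0.131]
    - [8, 0, 0, 0, 0, 0, -0.131]
    - [8, 0, 0, 0, 0, 0, -0.131]
    - [8, 0, 0, 0, 0, 0, -0.131]
    - [8, 0, 0, 0, 0, 0, -0.131]
    - [8, 0, 0, 0, 0, 0, 0]
    - [8, 0, 0, 0, 0, 0, 0]
    - [8, 0, 0, 0, 0, 0, 0]

```text
t: 9.28
ee_pos: [0.4797, -0.2513, 0.1096]
orientation: [-0.0, 0.479, 0.878, 0.0]
wrist_force: [-1.5, 1.2, 6.3]
finger_gap: 0.116
finger_force: 36.3
```

Run:
```python
from h import *
s=bot.get_state(); print({k:s[k].round(4) if hasattr(s[k],'round') else s[k] for k in ('ee_pos','orientation','wrist_force','wrist_torque','finger_gap','finger_force')})
```

```text
{'ee_pos': array([ 0.4797, -0.2513,  0.1096]), 'orientation': array([-1.000e-04,  4.790e-01,  8.778e-01,  1.000e-04]), 'wrist_force': array([-1.5283,  1.1809,  6.2521]), 'wrist_torque': array([0.4814, 0.2939, 0.0172]), 'finger_gap': 0.11553718291120432, 'finger_force': 36.33658267011924}
```

Request:
apply_moves:
  targets:
    - [26, 0, 0, 0, 0, 0, 0]
    - [26, 0, 0, 0, 0, 0, 0]
    - [26, 0, 0, -15, 0, 0, 0]
    - [40, 0, 0, -25, 0, 0, 0]
    - [75, 0, 0, -20, 0, 0, 0]
    - [75, 0, 0, 0, 0, 0, 0.174]
    - [75, 0, 0, 0, 0, 0, 0.174]
    - [75, 0, 0, 0, 0, 0, 0.174]
    - [75, 0, 0, 0, 0, 0, 0]
    - [75, 0, 0, 0, 0, 0, 0]
  force: 30

```text
t: 10.52
ee_pos: [0.4799, -0.2516, 0.1697]
orientation: [0.0, 0.688, 0.726, 0.0]
wrist_force: [0.1, -0.9, -0.4]
finger_gap: 0.878
finger_force: 0.0
```

Run:
```python
from h import *
s=bot.get_state(); print(s['ee_pos'],s['orientation'],s['finger_gap'],s['wrist_force'])
im=bot.camera('scene'); cv2.imwrite('pics/n3.png',crop(im,250,150,80,80,7))
```

```text
[ 0.47992952 -0.25164503  0.16973909] [1.93625962e-04 6.88096210e-01 7.25619434e-01 6.96401719e-05] 0.8782079215898635 [ 0.13223685 -0.87792757 -0.35667843]
```

View pics/n3.png

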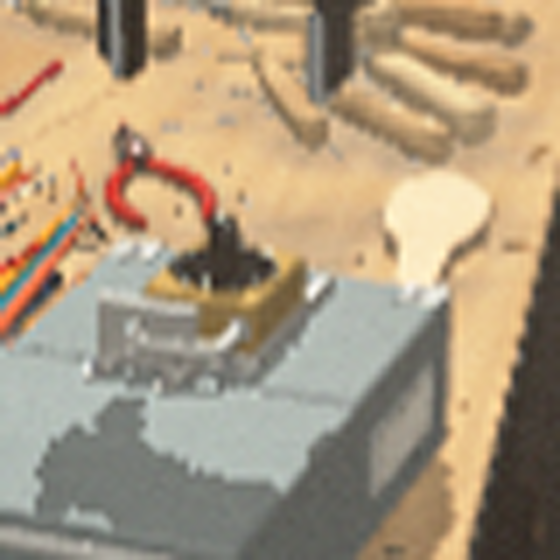

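Request:
apply_moves:
  targets:
    - [75, 0, 0, 25, 0, 0, 0]
    - [75, 0, 0, 25, 0, 0, 0]
    - [75, 0, 0, 20, 0, 0, 0]
    - [75, 0, 0, 12, 0, 0, 0]
    - [75, 0, 0, 6.5, 0, 0, 0]
    - [65, 0, 0, 0, 0, 0, 0]
    - [58, 0, 0, 0, 0, 0, 0]
    - [54, 0, 0, 0, 0, 0, 0]
    - [50, 0, 0, 0, 0, 0, 0]
    - [46, 0, 0, 0, 0, 0, 0]
    - [46, 0, 0, 0, 0, 0, 0]
    - [46, 0, 0, 0, 0, 0, 0]
  force: 30

```text
t: 12.08
ee_pos: [0.4807, -0.2518, 0.0816]
orientation: [0.001, 0.689, 0.724, 0.0]
wrist_force: [1.2, -0.3, 6.2]
finger_gap: 0.579
finger_force: 30.8
```

```bash
cat > st.py <<'E'
from h import *
s=bot.get_state(); print({k:s[k].round(4) if hasattr(s[k],'round') else s[k] for k in ('t','ee_pos','orientation','wrist_force','wrist_torque','finger_gap','finger_force')})
E
python3 st.py
```

```text
{'t': 12.075, 'ee_pos': array([ 0.4807, -0.2518,  0.0816]), 'orientation': array([9.000e-04, 6.894e-01, 7.244e-01, 4.000e-04]), 'wrist_force': array([ 1.1766, -0.2576,  6.1636]), 'wrist_torque': array([ 0.0604, -0.2156,  0.1547]), 'finger_gap': 0.5787216371573211, 'finger_force': 30.782741904258728}
```

Request:
apply_moves:
  targets:
    - [46, 0, 0, -1, 0, 0, 0]
    - [46, 0, 0, 0, 0, 0, 0]
    - [46, -2, 0, 0, 0, 0, 0]
    - [46, -2, 0, 0, 0, 0, 0]
    - [46, -2, 0, 0, 0, 0, 0]
    - [46, -2, 0, 0, 0, 0, 0]
    - [46, 0, 0, 0, 0, 0, 0]
  force: 70

```text
t: 12.95
ee_pos: [0.481, -0.257, 0.0819]
orientation: [-0.001, 0.689, 0.725, 0.001]
wrist_force: [3.1, 9.3, 2.8]
finger_gap: 0.565
finger_force: 74.0
```

```bash
python3 st.py
```

```text
{'t': 12.95, 'ee_pos': array([ 0.481 , -0.257 ,  0.0819]), 'orientation': array([-7.000e-04,  6.888e-01,  7.250e-01,  1.300e-03]), 'wrist_force': array([3.1448, 9.2528, 2.805 ]), 'wrist_torque': array([ 1.9082, -0.7811,  0.11  ]), 'finger_gap': 0.564847983228116, 'finger_force': 74.03797388076782}
```

Request:
apply_moves:
  targets:
    - [46, -2, 0, 0, 0, 0, 0]
    - [46, -2, 0, 0, 0, 0, 0]
    - [46, -2, 0, 0, 0, 0, 0]
    - [46, -2, 0, 0, 0, 0, 0]
    - [46, 0, 0, 0, 0, 0, 0]

```text
t: 13.58
ee_pos: [0.4814, -0.2649, 0.0819]
orientation: [-0.001, 0.689, 0.725, 0.001]
wrist_force: [2.5, 9.0, 3.2]
finger_gap: 0.566
finger_force: 74.1
```

```bash
python3 st.py
```

```text
{'t': 13.575, 'ee_pos': array([ 0.4814, -0.2649,  0.0819]), 'orientation': array([-7.000e-04,  6.887e-01,  7.250e-01,  1.300e-03]), 'wrist_force': array([2.5059, 8.9807, 3.2415]), 'wrist_torque': array([ 1.911e+00, -8.667e-01, -2.000e-04]), 'finger_gap': 0.5660265244108388, 'finger_force': 74.06686663627625}
```

Request:
apply_moves:
  targets:
    - [46, -2, 0, 0, 0, 0, 0]
    - [46, -2, 0, 0, 0, 0, 0]
    - [46, -2, 0, 0, 0, 0, 0]
    - [46, -2, 0, 0, 0, 0, 0]
    - [46, -2, 0, 0, 0, 0, 0]
    - [46, 0, 0, 0, 0, 0, 0]

```text
t: 14.32
ee_pos: [0.482, -0.2751, 0.0819]
orientation: [-0.001, 0.689, 0.725, 0.001]
wrist_force: [4.5, 9.3, 2.2]
finger_gap: 0.568
finger_force: 73.9
```

```bash
python3 st.py
```

```text
{'t': 14.325, 'ee_pos': array([ 0.482 , -0.2751,  0.0819]), 'orientation': array([-6.000e-04,  6.888e-01,  7.250e-01,  1.400e-03]), 'wrist_force': array([4.455 , 9.3371, 2.2232]), 'wrist_torque': array([ 1.7632, -0.9474,  0.1292]), 'finger_gap': 0.5684335673895305, 'finger_force': 73.91162037849426}
```

Request:
apply_moves:
  targets:
    - [46, -1, 0, 0, 0, 0, 0]
    - [46, -1, 0, 0, 0, 0, 0]
    - [46, -1, 0, 0, 0, 0, 0]
    - [46, 0, 0, 0, 0, 0, 0]

```text
t: 14.82
ee_pos: [0.4822, -0.2776, 0.082]
orientation: [-0.001, 0.689, 0.725, 0.001]
wrist_force: [3.9, 10.0, 1.8]
finger_gap: 0.571
finger_force: 74.0
```

Request:
apply_moves:
  targets:
    - [46, -1, 0, 0, 0, 0, 0]
    - [46, -1, 0, 0, 0, 0, 0]
    - [46, 0, 0, 0, 0, 0, 0]

```text
t: 15.2
ee_pos: [0.4822, -0.2779, 0.0819]
orientation: [-0.002, 0.688, 0.725, 0.002]
wrist_force: [2.0, 16.2, 6.3]
finger_gap: 0.566
finger_force: 74.3
```

Request:
apply_moves:
  targets:
    - [46, -1, 0, 0, 0, 0, 0]
    - [46, 0, 0, 0, 0, 0, 0]
    - [46, 3, 0, 0, 0, 0, 0]
    - [46, 3, 0, -0.5, 0, 0, 0]
    - [46, 3, 0, 0, 0, 0, 0]
    - [46, 3, 0, 0, 0, 0, 0]
    - [46, 0, 0, 0, 0, 0, 0]

```text
t: 16.08
ee_pos: [0.4818, -0.2719, 0.0824]
orientation: [0.001, 0.689, 0.724, 0.001]
wrist_force: [5.3, -1.8, -4.2]
finger_gap: 0.569
finger_force: 73.3
```

```bash
python3 st.py
```

```text
{'t': 16.075, 'ee_pos': array([ 0.4818, -0.2719,  0.0824]), 'orientation': array([8.000e-04, 6.894e-01, 7.244e-01, 5.000e-04]), 'wrist_force': array([ 5.3308, -1.8199, -4.1652]), 'wrist_torque': array([-0.3001, -1.3319,  0.1983]), 'finger_gap': 0.5694303367798343, 'finger_force': 73.25302720069885}
```

Request:
apply_moves:
  targets:
    - [46, 0, 1, -0.5, 0, 0, 0]
    - [46, 3, 0, 0, 0, 0, 0]
    - [46, 3, 0, 0, 0, 0, 0]
    - [46, 3, 0, 0, 0, 0, 0]
    - [46, 3, 0, 0, 0, 0, 0]
    - [46, 0, 0, 0, 0, 0, 0]

```text
t: 16.82
ee_pos: [0.4811, -0.2589, 0.0828]
orientation: [-0.0, 0.689, 0.724, 0.0]
wrist_force: [4.1, 0.3, -2.9]
finger_gap: 0.566
finger_force: 73.3
```

```bash
python3 st.py
```

```text
{'t': 16.825, 'ee_pos': array([ 0.4811, -0.2589,  0.0828]), 'orientation': array([-3.000e-04,  6.894e-01,  7.244e-01,  1.000e-04]), 'wrist_force': array([ 4.113 ,  0.2758, -2.89  ]), 'wrist_torque': array([ 0.0959, -0.813 ,  0.0538]), 'finger_gap': 0.5657608219485155, 'finger_force': 73.2768201828003}
```

Request:
apply_moves:
  targets:
    - [46, 0, 1, 0, 0, 0, 0]
    - [46, 3, 0, 0, 0, 0, 0]
    - [46, 3, 0, 0, 0, 0, 0]
    - [46, 3, 0, 0, 0, 0, 0]
    - [46, 3, 0, 0, 0, 0, 0]
    - [46, 3, 0, 0, 0, 0, 0]
    - [46, 0, 0, 0, 0, 0, 0]

```text
t: 17.7
ee_pos: [0.4815, -0.2443, 0.0828]
orientation: [-0.0, 0.689, 0.724, 0.0]
wrist_force: [-0.2, -0.0, -4.8]
finger_gap: 0.566
finger_force: 73.2
```

Run:
```python
exec(open('st.py').read())
cv2.imwrite('pics/n4.png',crop(bot.camera('scene'),250,150,80,80,7))
```

```text
{'t': 17.7, 'ee_pos': array([ 0.4815, -0.2443,  0.0828]), 'orientation': array([-0.    ,  0.6894,  0.7244,  0.    ]), 'wrist_force': array([-0.1887, -0.0103, -4.7625]), 'wrist_torque': array([-0.0226,  0.0248, -0.0292]), 'finger_gap': 0.5655938405723446, 'finger_force': 73.24238777160645}
```

View pics/n4.png

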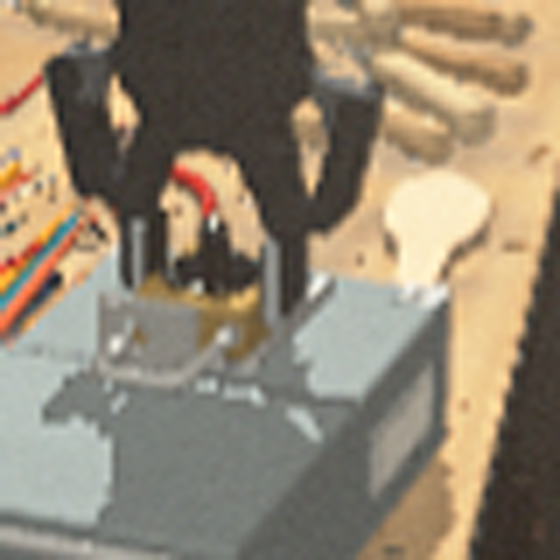

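The picture shows the shackle drawn out, with its crown at about (170,375) well in front of the tabs and the short tip at about (120,345) clear of the hole. The side forces are near zero, so I'll start lifting slowly.

Request:
apply_moves:
  targets:
    - [46, 0, 0, -2, 0, 0, 0]
    - [46, 0, 0, -2, 0, 0, 0]
    - [46, 0, 0, -3, 0, 0, 0]
    - [46, 0, 0, -3, 0, 0, 0]
    - [46, 0, 0, 0, 0, 0, 0]

```text
t: 18.38
ee_pos: [0.4816, -0.2447, 0.0931]
orientation: [0.0, 0.69, 0.724, 0.0]
wrist_force: [0.8, -0.6, -4.3]
finger_gap: 0.566
finger_force: 73.3
```

Free. Now up to about 15 cm.

Request:
apply_moves:
  targets:
    - [46, 0, 0, -5, 0, 0, 0]
    - [46, 0, 0, -7, 0, 0, 0]
    - [46, 0, 0, -8, 0, 0, 0]
    - [46, 0, 0, -10, 0, 0, 0]
    - [46, 0, 0, -12, 0, 0, 0]
    - [46, 0, 0, -15, 0, 0, 0]
    - [46, 0, 0, -15, 0, 0, 0]
    - [46, 0, 0, -15, 0, 0, 0]
    - [46, 0, 0, -15, 0, 0, 0]
    - [46, 0, 0, -15, 0, 0, 0]
    - [46, 0, 0, -10, 0, 0, 0]
    - [46, 0, 0, -5, 0, 0, 0]
    - [46, 0, 0, 0, 0, 0, 0]
    - [46, 0, 0, 0, 0, 0, 0]
    - [46, 0, 0, 0, 0, 0, 0]

```text
t: 20.25
ee_pos: [0.4812, -0.2445, 0.2243]
orientation: [-0.0, 0.69, 0.724, -0.0]
wrist_force: [-0.2, 0.8, -4.6]
finger_gap: 0.565
finger_force: 73.3
```

Run:
```python
exec(open('st.py').read())
cv2.imwrite('pics/n5.png',cv2.resize(bot.camera('scene')[40:290,180:420,::-1],None,fx=2.4,fy=2.4,interpolation=cv2.INTER_CUBIC))
```

```text
{'t': 20.25, 'ee_pos': array([ 0.4812, -0.2445,  0.2243]), 'orientation': array([-4.000e-04,  6.895e-01,  7.243e-01, -1.000e-04]), 'wrist_force': array([-0.1578,  0.8442, -4.5983]), 'wrist_torque': array([-0.0591, -0.0011, -0.0046]), 'finger_gap': 0.5653947796048041, 'finger_force': 73.32241773605347}
```

View pics/n5.png

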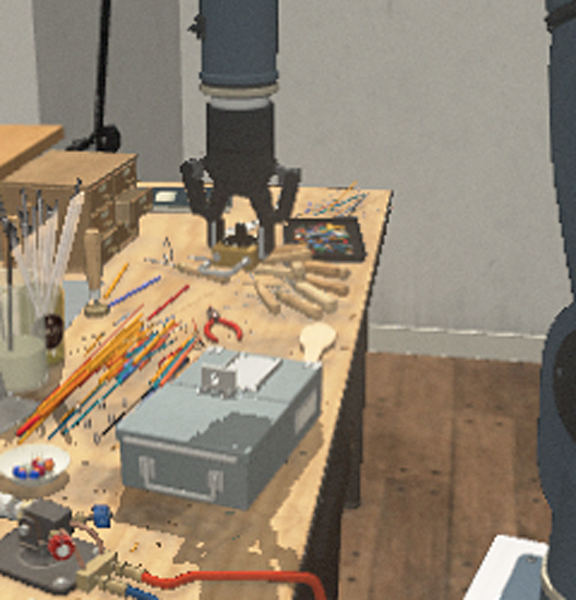

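The lock hangs level at about (240,255) with its shackle out at about (225,270), 14 cm up. The tabs on the chest are empty and the bystanders look untouched.

```bash
python3 -c "
from rig import bot
print(bot.close_job())"
```

```text
the job is handed in; nothing more can be done
None
```

The padlock was unlocked (7, then 5), drawn fully open to its stop with at most about 20 N, and lifted off the tabs; I handed the job in at about 20 s with the lock held level, dial up, shackle still out, about 14 cm above where it lay.

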